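# Set the ultrasonic cleaner's dial and start it

### The arm

A 6-joint arm with a two-finger parallel gripper is mounted at the origin on the work surface. World frame = base frame: x ahead of the robot, y to its left, z up, the work surface at z = 0. Lengths are in mm, angles in degrees, forces in N, time in s.
With the tool pointing down it reaches from about 350 to 850 mm from the base axis. Payload 8.1 kg.
Tool frame: the origin (TCP) lies at the very end of the fingers, on their centre line; the grasp point (between the pads) lies 19 mm behind it (tcp_to_grasp is the distance from the TCP to the grasp point, in mm); z points along the fingers, x is the direction in which the jaws open and shut, and the axes are right-handed (so a half turn about z gives the same grasp; the last joint's range is limited). The gripper opens to 85 mm and grips with 20 to 120 N. Pads are 22 mm wide; open, the fingers measure 114 mm over their backs; the gripper's body (76 mm by 85 mm) begins 54 mm behind the grasp point. The pads swing forward as they close: fully open they stand 13 mm farther back than shut.
Start: joints at [-79.206, 7.471, 85.268, -0, 87.261, -4.893], TCP at [162.255, -577.649, 231.292] pointing down, gripper open.
Joint ranges: [-169.43, 169.43], [-51.17, 129.36], [1.28, 143.12], [-76.62, 256.62], [0, 156.53], [-152.29, 152.29]. Speed limits (degrees/s): [136.94, 136.94, 159.86, 180, 180, 180].

### API

Orientations are given as [roll, pitch, yaw] about the fixed x, y, z axes, in that order (R = Rz(yaw) Ry(pitch) Rx(roll)).
In Python, from bench import * gives the robot as it stands. The module is installed in compiled form; this text tells all that it offers.
- The arm moves only by the tool apply_moves, never from a script. Its argument "targets" is text: rows parted by semicolons, each of 7 numbers parted by spaces: the turn, a rotation vector about the tool's x, y, z in rad, then the shift along the tool's x, y, z in cm, then the finger opening in cm, from 0 to 8.54. A call has exactly 5 rows; each row is the pose to reach, as a shift and turn from the pose commanded when the call began, along the tool's axes at that moment; what a row does not reach only later rows make up. A row lasts 1/10 s, in which the tool goes at most 50 mm and 8.59 degrees, less where a joint would pass 70% of its speed; a pose out of reach is approached as far as the arm can. A call with a gripper value outside its range is refused whole. The fingers move at their own pace and stop on an object; "force" is the grip in N (left out, the last holds). Time passes only in rows, so rows that repeat a pose let the fingers close, or fill a call up. It gives the time, the measured TCP pose, the force and the opening at its end, in the units of the state.
- sense(): the state, without advancing time (a new reading comes with each control period).
- snapshot(name): name is "scene" or "top" or "wrist"; returns the picture (384x512x3 uint8, red, green, blue); there is no depth.
- camera_model(name): a dict with "fx", "fy", "cx", "cy" (pixels), "position" and "attitude" of the camera in the world; the wrist camera has in their place "T_tool_cam" (4x4, takes a point from camera to tool coordinates, whose origin is the TCP and whose axes are the tool frame's). Camera axes: x right, y up, looking along -z (the intrinsics and any distortion apply to the point x, -y, -z); pixel columns grow to the right and rows downward; lengths in mm; the calibration is good to about 2 mm. A picture is of the moment at which its call begins: read the wrist's pose just before it. camera_model takes no time and is no camera call.
- hand_in(): hands the job in, once; it reports no verdict.
Trained networks look in the newest picture that a camera, given by its name, has taken for a name from the list of things; names that differ only in an ending like _2 or _b are one class to them, and where a whole thing is asked for, a point or a joint stands for the part that bears it (a point fixed in the world has none). Each returns a list of dicts, best first, with "confidence" (0 to 1); they miss things now and then, are a little off and sometimes report something else, mostly with a low value. They report only what shows in the picture. A call takes as long as a camera call.
- recognise(camera, query): "at" ([row, column] in pixels, amid what is visible of it).
- place_of(camera, query): "at" ([row, column] in pixels: a listed point, or the origin of a listed thing).
The state is a dict: "time": time; "joint_pos": joint angles; "qd": joint speeds; "joint_efforts": joint torques, N m; "tool_pos": TCP position; "tcp_rot": TCP orientation; "ft_force": force on the tool from outside, world axes, zero at the start; "wrist_torque": the same for the moment, N m; "finger_gap": finger opening in mm.
Only numpy, scipy, OpenCV 4.12 (cv2) and the standard library are available. Lean on these libraries where they do the work, as an engineer would, in place of code of your own. Each camera call takes 0.05 s, during which the arm holds its last target. There are 200 camera calls.

### The job

Lay a fingertip on the cleaner's big knurled dial and turn it clockwise by friction until its pointer clicks in at the long, wide tick mark, without running past that mark, and take the finger off. Then press the round start button right down and come away. Touch gently, grip nothing, and leave the cleaner, its lid and the things around it where they stand.

Things in the scene. Friction and masses are not known exactly. Their poses are not given: they have to be found in the camera images.
- cleaner: Small ultrasonic cleaner of bare steel with a green control deck, standing loose on rubber feet (about 3 kg). 260 mm along its x, 240 mm along its y, deck top 120 mm high. Origin: centre of its underside. Its -x side (control deck) faces the robot roughly, its +x half is the basin with the lid; +y is to the left seen from the robot, +z up.
- dial_top (a point): Centre of the top of the big flat black dial, on its upright axis, 140 mm above the worktop, at (-75, +45) mm in the cleaner's frame. The dial is 98 mm across, 14 mm thick, with fine ridges round its rim; top flat, with a flush white pointer line from near the centre to the rim, along the point's x axis. Pressed, the dial sinks on a spring: 2.5 N per mm, at most 4 mm.
- dial (a joint): Dial angle in rad, growing clockwise seen from above. Detents every 0.524 (30 degrees), each with a white tick on the deck; 0 is the long, wide tick, on the dial's side towards the cleaner's +x. Starts in the detent at -0.524 or -1.047. Leaving a detent takes about 0.05 N m (1.5 N at 33 mm from the axis); past halfway it snaps on by itself when let go.
- start_top (a point): Centre of the top of the round grey start button, 26 mm across, on the deck to the right of the dial at about (-55, -75) mm in the cleaner's frame. It is pressed straight down.
- start (a joint): Travel of the start button in m: 0 up, 0.005 fully down. Spring: 4 N at full travel; it comes back up when let go.
- lid: Loose steel lid on the basin, 132 x 236 mm, its plate 6 mm thick lying on the rim (from 120 to 126 mm above the worktop), with a black grip knob 26 mm across up to 148 mm above the worktop. Origin: centre of the plate's underside. Leave it.
- dish: White dish, 90 mm across, 40 mm high, standing beside the cleaner. Origin: centre of its underside. Leave it.
- bottle: White bottle, 60 mm across, 150 mm high, standing beside the cleaner. Origin: centre of its underside. Leave it.
- pot: Open steel pot, 72 mm across, 60 mm high, standing beside the cleaner. Origin: centre of its underside. Leave it.

How it is judged (in metres and radians):
On the way, in this order (a step that is already met when the one before it is completed fails the run):
1. the dial rests clicked in at the long tick with no finger on it (value of joint dial between -0.14 and 0.14 rad and contact force between the fingers and cleaner below 0.2 N and velocity of joint dial between -0.1 and 0.1 rad/s), for 0.2 s.
2. the start button is pressed right down (value of joint start above 0.004 m and value of joint dial between -0.14 and 0.14 rad), for 0.1 s.
At the end, for the whole second after the job is handed in: The dial rests within 8 degrees (0.14 rad) of the long tick, the start button has been pressed (over 4 mm) after that and is up again, the cleaner stands flat within 15 mm of where it was with its lid on, and dish, bottle and pot stand within 25 mm of where they were (value of joint dial between -0.14 and 0.14 rad and value of joint start below 0.001 m and distance of cleaner from where it was at the start of the episode below 0.015 m and angle between cleaner's own z axis and vertical below 0.03 rad and z of lid in the frame of cleaner below 0.125 m and linear speed of cleaner below 0.01 m/s and distance of each of dish, bottle, pot from where it was at the start of the episode below 0.025 m); the robot touches nothing.
It fails at once if the dial runs past the long tick by more than 20 degrees (value of joint dial above 0.35 rad).
It fails at once if the start button is pressed before the dial is at the long tick (value of joint start above 0.0025 m and not (value of joint dial between -0.2 and 0.2 rad)).
It fails at once if the cleaner or its dial is gripped or leaned on with more than 40 N (contact force between the fingers and cleaner above 40 N).
It fails at once if the cleaner is lifted or shoved by more than 25 mm, or its lid lifted or shifted (distance of cleaner from where it was at the start of the episode above 0.025 m or height (world z) of cleaner above 0.01 m or z of lid in the frame of cleaner above 0.13 m or distance of lid from where it was at the start of the episode above 0.04 m).
It fails at once if dish, bottle or pot is lifted, tipped or moved by more than 30 mm (distance of any of dish, bottle, pot from where it was at the start of the episode above 0.03 m or height (world z) of any of dish, bottle, pot above 0.015 m or angle between any of dish, bottle, pot's own z axis and vertical above 0.5 rad).
It also fails if it takes over 38 s, if anything falls off the work surface, if the arm or the gripper's body presses on something with over 40 N, if the wrist force passes 120 N, or if a joint passes its speed limit or range.

## Working session

There is one attempt and no reset: what is moved stays moved. The work goes in short steps, Python scripts to look and compute and a tool call to move; the robot and the scene stay as the last step left them, time stands still between calls to the robot, and variables do not carry over. Pictures are saved under pics/ and viewed, about 8 in all and at most 12, crops included, and the job is handed in when it is done.

Besides the shell and the picture viewer there is one more tool, called after "Request:" by a JSON object that holds its "method" and its "body". apply_moves: Moves the arm, as the interface text tells. Its arguments: {"type":"object","properties":{"targets":{"type":"string"},"force":{"type":"number"}},"required":["targets"]}

```bash
mkdir -p pics; cat > h.py <<'E'
from bench import *
import numpy as np, cv2
from scipy.spatial.transform import Rotation as R
def campose(name,s=None):
    m=camera_model(name)
    if name=='wrist':
        s=s or sense(); T=np.eye(4); T[:3,:3]=R.from_euler('xyz',s['tcp_rot'],degrees=True).as_matrix(); T[:3,3]=s['tool_pos']
        return m,T@np.array(m['T_tool_cam'])
    return m,None
def save(name,fn,img=None):
    im=snapshot(name) if img is None else img
    cv2.imwrite('pics/'+fn,im[:,:,::-1]); return im
E
python3 - <<'E'
from h import *
print(sense())
for n in('scene','top','wrist'): print(n,camera_model(n))
a=save('scene','a.png');b=save('top','b.png')
for c in('scene','top'):
  for q in('dial_top','start_top','cleaner','lid','dish','bottle','pot'):
    print(c,q,[(np.round(d['at'],1),round(d['confidence'],2)) for d in place_of(c,q)[:2]])
E
```

```text
{'time': 0.0, 'joint_pos': array([-7.92053089e+01,  7.51513663e+00,  8.53293917e+01,  1.51523270e-03,
        8.72597777e+01, -4.89343196e+00]), 'qd': array([-0.14099687,  0.08113191,  0.04622148, -0.03261564, -0.01151187,
       -0.04546533]), 'joint_efforts': array([ 3.14503250e-04, -5.69383907e+01, -5.00562572e+01, -2.93784171e-05,
        1.49150676e-02, -1.29933704e-05]), 'tool_pos': array([ 162.16651735, -577.11094783,  230.24303754]), 'tcp_rot': array([-1.79989595e+02,  1.03796698e-01, -7.43119413e+01]), 'ft_force': array([-0.68858358,  0.24406987,  0.21675114]), 'wrist_torque': array([ 0.0364897 , -0.00941444,  0.03481737]), 'finger_gap': 85.14697944907903}
scene {'fx': 348.89117286375426, 'fy': 348.89117286375426, 'cx': 254.21526450782846, 'cy': 191.53910065118927, 'position': array([1204.41722973, -319.55843746,  649.65899723]), 'attitude': array([52.43411483,  0.50447165, 61.65303349])}
top {'fx': 392.58392602977676, 'fy': 392.58392602977676, 'cx': 250.84136656418548, 'cy': 189.53512704954815, 'position': array([519.09278758,   5.23063191, 929.58430758]), 'attitude': array
[... 452 characters left out ...]
0.00000000e+00,  0.00000000e+00,
         1.00000000e+00]])}
scene dial_top [(array([166.5, 233.3]), 0.69)]
scene start_top [(array([175.5, 190.2]), 0.44)]
scene cleaner [(array([227.2, 224.9]), 0.76)]
scene lid [(array([205.7, 225.5]), 0.75)]
scene dish [(array([259.9, 147. ]), 0.59)]
scene bottle [(array([209.8, 291.5]), 0.84)]
scene pot [(array([226.2, 149.4]), 0.95)]
top dial_top [(array([251.9, 259.8]), 0.67)]
top start_top [(array([254.9, 317.4]), 0.61)]
top cleaner [(array([223.8, 283.9]), 0.74)]
top lid [(array([191.1, 298. ]), 0.85)]
top dish [(array([210.9, 375.2]), 0.75)]
top bottle [(array([214.1, 197. ]), 0.8), (array([251., 259.]), 0.25)]
top pot [(array([273.2, 360.9]), 0.65)]
```

```bash
cat >> h.py <<'E'
def ray(name,at,z,s=None):
    m,T=campose(name,s)
    if T is None:
        T=np.eye(4);T[:3,:3]=R.from_euler('xyz',m['attitude'],degrees=True).as_matrix();T[:3,3]=m['position']
    d=T[:3,:3]@np.array([(at[1]-m['cx'])/m['fx'],-(at[0]-m['cy'])/m['fy'],-1])
    return T[:3,3]+d*(z-T[2,3])/d[2]
E
python3 - <<'E'
from h import *
for c,q in (('top',dict(dial=(251.9,259.8,140),start=(254.9,317.4,124),lid=(191.1,298,120),cl=(223.8,283.9,0),dish=(210.9,375.2,0),bottle=(214.1,197,0),pot=(273.2,360.9,0))),('scene',dict(dial=(166.5,233.3,140),start=(175.5,190.2,124),lid=(205.7,225.5,120),cl=(227.2,224.9,0),pot=(226.2,149.4,0)))):
  for k,v in q.items(): print(c,k,ray(c,v[:2],v[2]).round(1))
b=cv2.imread('pics/b.png')[130:310,150:410]
cv2.imwrite('pics/b2.png',cv2.resize(b,None,fx=3,fy=3,interpolation=cv2.INTER_CUBIC))
E
```

```text
top dial [492.7  -5.6 140. ]
top start [ 486.9 -122.4  124. ]
top lid [617.2 -84.7 120. ]
top cl [553.8 -64.2   0. ]
top dish [ 585.5 -279.9    0. ]
top bottle [575.6 141.6   0. ]
top pot [ 440.7 -242.1    0. ]
scene dial [496.7  -5.7 140. ]
scene start [ 457.9 -113.8  124. ]
scene lid [611.6 -82.3 120. ]
scene cl [558.9 -67.7   0. ]
scene pot [ 456.2 -245.8    0. ]
```

View pics/b2.png

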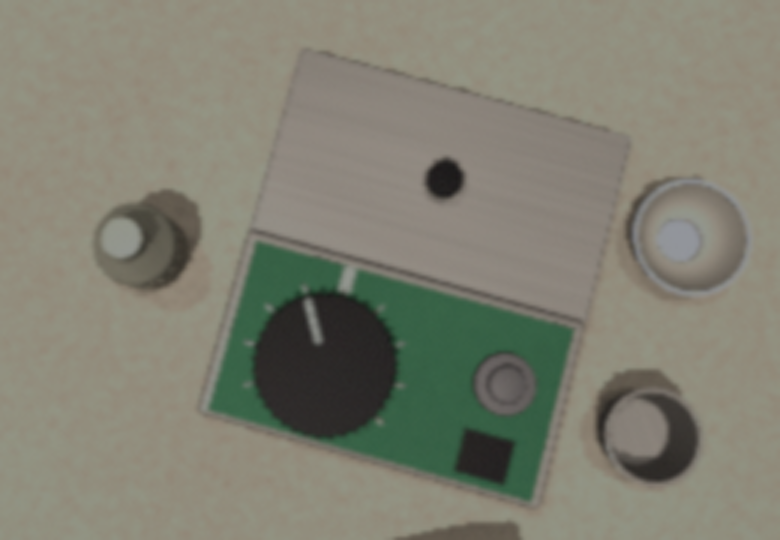

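The top view shows the cleaner yawed about -14°. The pointer is 30° short of the long wide tick, so the dial is at -0.524 and needs 30° clockwise. I'll close the gripper and move to a viewing pose.

Request:
{"method": "apply_moves", "body": {"targets": "0 0 0 -3 -2.9 0 0; 0 0 0 -6.4 -6.2 0 0; 0 0 0 -9.8 -9.4 0 0; 0 0 0 -13.2 -12.7 0 0; 0 0 0 -16.6 -16 0 0", "force": 20}}

```text
time: 1.3
tool_pos: [271.9, -373.0, 231.4]
tcp_rot: [-180.0, -0.0, -74.3]
ft_force: [1.4, 0.3, 0.5]
finger_gap: 12.4
```

Request:
{"method": "apply_moves", "body": {"targets": "0 0 0 -3.4 -3.3 0 0; 0 0 0 -6.8 -6.6 0 0; 0 0 0 -10.2 -9.8 0 0; 0 0 0 -13.6 -13 0 0; 0 0 0 -17 -16.4 0 0"}}

```text
time: 1.8
tool_pos: [383.9, -164.9, 231.7]
tcp_rot: [-180.0, -0.1, -74.3]
ft_force: [1.5, -0.7, -0.1]
finger_gap: 0.1
```

Request:
{"method": "apply_moves", "body": {"targets": "0 0 0 -3.4 -3.3 0 0; 0 0 0 -6.4 -6.2 0 0; 0 0 0 -8.4 -8.2 0 0; 0 0 0 -8.6 -8.4 0 0; 0 0 0 -8.6 -8.4 0 0"}}

```text
time: 2.3
tool_pos: [441.0, -60.5, 231.3]
tcp_rot: [180.0, -0.0, -74.2]
ft_force: [0.2, -0.6, 0.2]
finger_gap: -0.1
```

```bash
cat > look.py <<'E'
from h import *
import sys
s=sense(); print(s['time'],s['tool_pos'].round(1),s['tcp_rot'].round(1),s['ft_force'].round(2),s['finger_gap'])
save('wrist',sys.argv[1])
for q,z in(('dial_top',140),('start_top',128),('lid',120)):
  for d in place_of('wrist',q)[:2]: print(q,np.round(d['at'],1),round(d['confidence'],2),ray('wrist',d['at'],z,s).round(1))
E
python3 look.py c.png
```

```text
2.3 [441.  -60.5 231.3] [180.   -0.  -74.2] [ 0.21 -0.56  0.24] -0.10225671460637506
dial_top [112. 197.] 0.77 [494.   -2.8 140. ]
start_top [168.3 345.2] 0.76 [ 483.  -127.9  128. ]
lid [ 96.4 467.7] 0.45 [ 563.5 -204.3  120. ]
```

View pics/c.png

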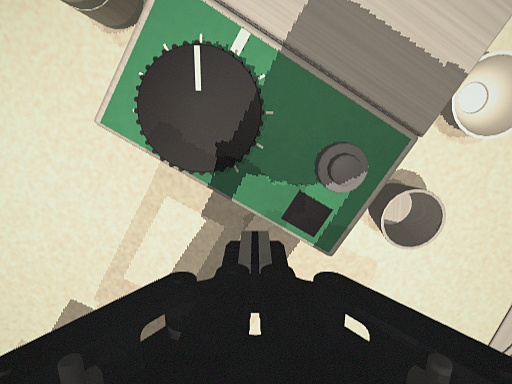

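Wrist view: dial centre is near (107,198), pointer straight up (46–90,198), long tick at (40,241) and button at (167,344). This confirms 30° still to go. I'll touch on the robot side of the dial at a 33 mm radius.

Request:
{"method": "apply_moves", "body": {"targets": "0 0 0 -2 -1.7 0.5 0; 0 0 0 -4.1 -3.5 2.5 0; 0 0 0 -4.1 -3.5 5.5 0; 0 0 0 -4.1 -3.5 7.8 0; 0 0 0 -4.1 -3.5 8.2 0"}}

```text
time: 3.0
tool_pos: [461.2, -12.6, 146.1]
tcp_rot: [179.7, 0.1, -74.4]
ft_force: [-0.0, -0.5, 0.0]
finger_gap: -0.2
```

Request:
{"method": "apply_moves", "body": {"targets": "0 0 0 0 0 0.2 0; 0 0 0 0 0 0.5 0; 0 0 0 0 0 0.8 0; 0 0 0 0 0 1.0 0; 0 0 0 0 0 1.0 0"}}

```text
time: 3.5
tool_pos: [463.7, -12.2, 139.5]
tcp_rot: [-180.0, -0.0, -74.3]
ft_force: [0.0, 0.0, -0.3]
finger_gap: -0.2
```

Request:
{"method": "apply_moves", "body": {"targets": "0 0 0 0 0 0.1 0; 0 0 0 0 0 0.2 0; 0 0 0 0 0 0.25 0; 0 0 0 0 0 0.25 0; 0 0 0 0 0 0.25 0"}}

```text
time: 4.0
tool_pos: [463.8, -12.2, 137.1]
tcp_rot: [-180.0, -0.0, -74.3]
ft_force: [0.1, -0.5, 3.4]
finger_gap: -0.1
```

Request:
{"method": "apply_moves", "body": {"targets": "0 0 0 0 0 0.15 0; 0 0 0.0524 -0.17 0 0.17 0; 0 0 0.1047 -0.34 -0.02 0.17 0; 0 0 0.1571 -0.51 -0.04 0.17 0; 0 0 0.2094 -0.68 -0.07 0.17 0"}}

```text
time: 4.5
tool_pos: [462.5, -5.7, 135.7]
tcp_rot: [-180.0, -0.0, -86.4]
ft_force: [-4.6, -1.5, 8.7]
finger_gap: -0.3
```

```bash
python3 look.py d.png
```

```text
4.5 [462.5  -5.7 135.7] [-180.    -0.   -86.4] [-4.57 -1.46  8.68] -0.3142294205779579
dial_top [187.7 250.4] 0.96 [495.4  -3.4 140. ]
start_top [225.3 499.1] 0.65 [ 480.1 -136.   128. ]
```

View pics/d.png

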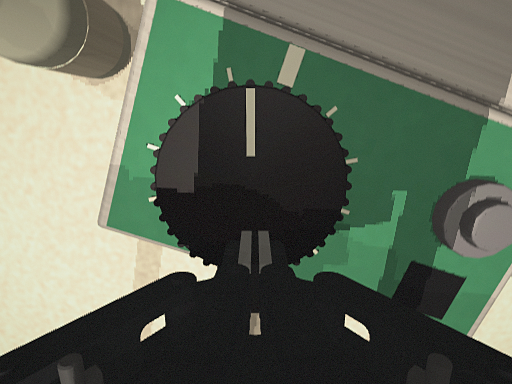

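The pointer has followed the tool by 12° without slipping, which leaves 18°. I'll turn another 16–17°, then lift.

Request:
{"method": "apply_moves", "body": {"targets": "0 0 0.06 -0.19 -0.01 0 0; 0 0 0.12 -0.39 -0.02 0 0; 0 0 0.18 -0.58 -0.05 0 0; 0 0 0.24 -0.77 -0.09 0 0; 0 0 0.29 -0.93 -0.14 0 0"}}

```text
time: 5.2
tool_pos: [463.0, 4.2, 135.6]
tcp_rot: [180.0, 0.0, -103.1]
ft_force: [-6.3, -0.1, 10.6]
finger_gap: 0.1
```

Request:
{"method": "apply_moves", "body": {"targets": "0 0 0 0 0 0 0; 0 0 0 0 0 -0.2 0; 0 0 0 0 0 -0.5 0; 0 0 0 0 0 -1.5 0; 0 0 0 0 0 -3 0"}}

```text
time: 5.7
tool_pos: [462.4, 4.1, 164.9]
tcp_rot: [179.9, -0.0, -102.9]
ft_force: [0.0, -0.7, 0.3]
finger_gap: 0.4
```

```bash
python3 look.py e.png
```

```text
5.7 [462.4   4.1 164.9] [ 179.9   -0.  -102.9] [ 0.04 -0.66  0.31] 0.35422361828295734
dial_top [174.  250.7] 0.86 [495.7  -2.9 140. ]
start_top [145.9 471.3] 0.81 [ 480.7 -132.4  128. ]
lid [ 66.9 305.5] 0.45 [545.7 -46.6 120. ]
```

View pics/e.png

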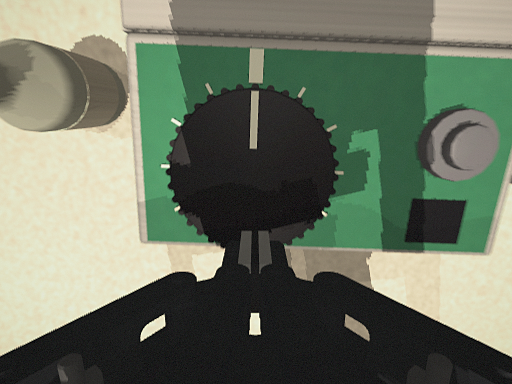

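The pointer (90–148, 254) lines up with the wide tick (48–82, 257), so the dial has clicked in and the finger is off. Next is the button.

Request:
{"method": "apply_moves", "body": {"targets": "0 0 0 3 -0.2 -1 0; 0 0 0 7.5 -0.4 -1.5 0; 0 0 0 11.5 -0.6 -1.5 0; 0 0 0 12.7 -0.65 -1.5 0; 0 0 0 12.7 -0.65 -1.5 0"}}

```text
time: 6.4
tool_pos: [440.6, -122.5, 179.6]
tcp_rot: [180.0, 0.0, -103.1]
ft_force: [0.8, 0.4, 0.3]
finger_gap: -0.0
```

```bash
python3 look.py f.png
```

```text
6.4 [ 440.6 -122.5  179.6] [ 180.     0.  -103.1] [0.84 0.41 0.29] -0.03561056575884674
dial_top [180.   43.6] 0.82 [496.2  -3.8 140. ]
start_top [157.6 239.8] 0.69 [ 480.7 -123.7  128. ]
start_top [182.  44.] 0.16 [494.2   5.4 128. ]
```

View pics/f.png

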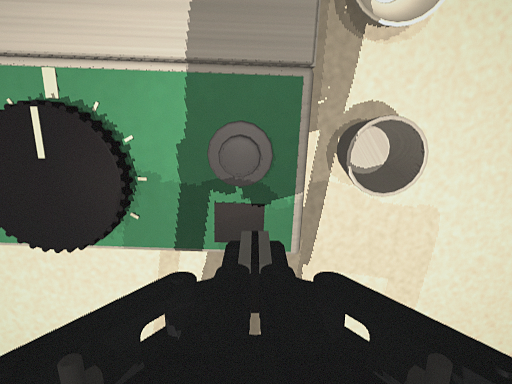

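```bash
python3 - <<'E'
from h import *
s=sense(); e=dict(tool_pos=np.array([462.4,4.1,164.9]),tcp_rot=np.array([179.9,0,-102.9]))
for z in(128,132,136,140,144): print(z,ray('wrist',(156.5,239.3),z,s).round(1),ray('wrist',(143,471),z,e).round(1))
E
```

```text
128 [ 482.  -120.9  128. ] [ 482.5 -132.3  128. ]
132 [ 482.6 -121.2  132. ] [ 483.6 -129.6  132. ]
136 [ 483.1 -121.5  136. ] [ 484.6 -126.9  136. ]
140 [ 483.6 -121.9  140. ] [ 485.6 -124.3  140. ]
144 [ 484.1 -122.2  144. ] [ 486.7 -121.6  144. ]
```

Request:
{"method": "apply_moves", "body": {"targets": "0 0 0 -0.4 -2 0 0; 0 0 0 -1 -4.3 0.5 0; 0 0 0 -1 -4.3 1.8 0; 0 0 0 -1 -4.3 2.8 0; 0 0 0 -1 -4.3 2.9 0"}}

```text
time: 7.1
tool_pos: [483.4, -119.9, 148.5]
tcp_rot: [179.7, 0.0, -102.9]
ft_force: [0.6, 0.8, -0.5]
finger_gap: 0.1
```

Request:
{"method": "apply_moves", "body": {"targets": "0 0 0 0 0 0.2 0; 0 0 0 0 0 0.5 0; 0 0 0 0 0 0.8 0; 0 0 0 0 0 1.0 0; 0 0 0 0 0 1.0 0"}}

```text
time: 7.6
tool_pos: [485.2, -121.2, 141.1]
tcp_rot: [-180.0, -0.0, -102.9]
ft_force: [0.8, 0.1, 1.4]
finger_gap: -0.2
```

Request:
{"method": "apply_moves", "body": {"targets": "0 0 0 0 0 0.1 0; 0 0 0 0 0 0.2 0; 0 0 0 0 0 0.3 0; 0 0 0 0 0 0.3 0; 0 0 0 0 0 0.3 0"}}

```text
time: 8.1
tool_pos: [485.4, -121.2, 138.3]
tcp_rot: [-180.0, -0.0, -102.9]
ft_force: [-0.1, -0.4, 2.5]
finger_gap: 0.1
```

Request:
{"method": "apply_moves", "body": {"targets": "0 0 0 0 0 0.1 0; 0 0 0 0 0 0.2 0; 0 0 0 0 0 0.25 0; 0 0 0 0 0 0.25 0; 0 0 0 0 0 0.25 0"}}

```text
time: 8.6
tool_pos: [485.4, -121.2, 136.0]
tcp_rot: [-180.0, -0.0, -102.9]
ft_force: [-2.9, -0.2, 6.5]
finger_gap: 0.2
```

Request:
{"method": "apply_moves", "body": {"targets": "0 0 0 0 0 0.05 0; 0 0 0 0 0 0.1 0; 0 0 0 0 0 0.1 0; 0 0 0 0 0 0.1 0; 0 0 0 0 0 0.1 0"}}

```text
time: 9.1
tool_pos: [485.5, -121.2, 135.8]
tcp_rot: [-180.0, -0.0, -102.9]
ft_force: [-6.8, 0.4, 11.8]
finger_gap: 0.1
```

The finger hit a hard stop: the force rose 5 N over 0.2 mm, after about 5 mm of travel. Lifting off now.

Request:
{"method": "apply_moves", "body": {"targets": "0 0 0 0 0 -0.3 0; 0 0 0 0 0 -1 0; 0 0 0 0 0 -3 0; 0 0 0 0 1 -6 0; 0 0 0 0 4.5 -8 0"}}

```text
time: 9.6
tool_pos: [442.5, -111.3, 216.3]
tcp_rot: [-179.9, 0.0, -102.9]
ft_force: [-0.8, 0.5, 0.6]
finger_gap: 0.3
```

Request:
{"method": "apply_moves", "body": {"targets": "0 0 0 -1 0.5 -0.5 0; 0 0 0 -3 0.5 -1 0; 0 0 0 -3.5 0.5 -1 0; 0 0 0 -3.5 0.5 -1 0; 0 0 0 -3.5 0.5 -1 0"}}

```text
time: 10.1
tool_pos: [444.2, -75.8, 223.8]
tcp_rot: [179.9, -0.0, -102.9]
ft_force: [-0.1, 0.8, 0.5]
finger_gap: 0.2
```

```bash
python3 look.py g.png; python3 - <<'E'
from h import *
save('top','h.png')
for q in('dial_top','cleaner','lid','dish','bottle','pot'):
    print(q,[(np.round(d['at'],1),round(d['confidence'],2)) for d in place_of('top',q)[:1]])
E
```

```text
10.1 [444.2 -75.8 223.8] [ 179.9   -0.  -102.9] [-0.12  0.84  0.53] 0.23695242133966765
dial_top [157.7 141.3] 0.85 [496.3  -2.3 140. ]
start_top [136.8 303.7] 0.87 [ 483.  -125.4  128. ]
dial_top [(array([250.3, 260. ]), 0.82)]
cleaner [(array([221.1, 283.7]), 0.72)]
lid [(array([190.8, 299. ]), 0.97)]
dish [(array([210.6, 376.2]), 0.56)]
bottle [(array([214.9, 193.9]), 0.77)]
pot [(array([273.6, 360.2]), 0.57)]
```

View pics/g.png

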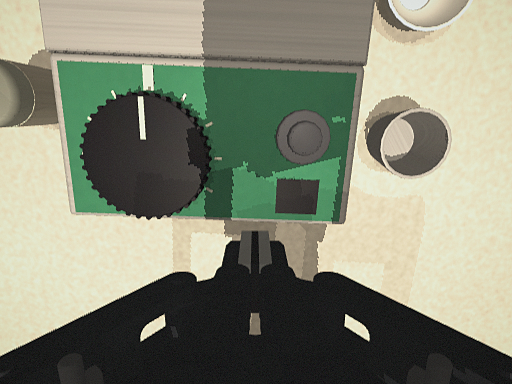

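The pointer still runs at the long tick: (97–138, 141) against (66–90, 148), about 2° apart after perspective. The button is up and nothing looks moved.

```bash
python3 -c "
from bench import *
print(hand_in()); print(sense()['time'])"
```

```text
the job is handed in; nothing more can be done
None
the job is handed in; nothing more can be done
```

I turned the dial to the long tick, pressed the start button and handed the job in at about 10 s of the 38 s; it gave no verdict.

- **Dial:** With closed fingertips I pressed the dial at about 33 mm from its axis, with up to 11 N. I turned it about 29° clockwise and lifted off. It clicked in, and the last picture shows the pointer within about 2° of the long tick.
- **Start button:** I pressed it about 5 mm down onto its hard stop (12 N at the end) and came clear. It looks up again in the last picture; its travel can't be read directly, so this rests on force and position.
- **Surroundings:** Lid, dish and pot were within about 1 px (roughly 2 mm) of the first top view and the bottle about 3 px. The cleaner's own estimate differed by about 3 px (roughly 6 mm), but the dial and lid differed by less than 2 px, so I took that as detector noise. The arm was touching nothing at hand-in.

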